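# Shift the bar blender's speed lever through its zigzag gate

## Robot

A 7-joint arm with a two-finger parallel gripper is mounted at the origin on the work surface. World frame = base frame: x ahead of the robot, y to its left, z up, the work surface at z = 0. Lengths are in m, angles in rad, forces in N, time in s.
With the tool pointing down it reaches from about 0.4 to 0.85 m from the base axis. Payload 4.5 kg.
Tool frame: the origin (TCP) lies at the very end of the fingers, on their centre line; the grasp point (between the pads) lies 19 mm behind it; z points along the fingers, y is the line along which they close (so a half turn about z gives the same grasp; the last joint's range is limited). The gripper opens to 88 mm and grips with 3 to 60 N. Pads are 18 mm wide; open, the fingers measure 123 mm over their backs; the gripper's body (75 mm by 187 mm) begins 45 mm behind the grasp point.
Start: joints at [-1.197, 0.689, -0.195, 1.565, 0.157, 0.902, -0.215], TCP at [0.208, 0.589, 0.239] pointing down, gripper open.
Joint ranges: [-3.01, 3.01], [-0.46, 2.08], [-1.47, 1.51], [0.13, 2.56], [-1, 4.14], [0.04, 2.09], [-2.66, 2.66]. Speed limits (rad/s): [2.57, 2.57, 3.14, 3.14, 3.14, 3.14, 3.14].

## Interface

Orientations are given as a unit quaternion [x, y, z, w].
In Python, from plant import r gives the robot as it stands. The module is installed in compiled form; this text tells all that it offers.
- The arm moves only by the tool step_arm, never from a script. Its argument "increments" is a list of rows, each a list of 2 entries, a list of its own where there are three numbers: the shift along the world's x, y, z in cm, then the turn, a rotation vector about the world's x, y, z in degrees. A call has exactly 10 rows; each row shifts and turns the commanded pose from where the row before left it; what a row does not reach is not made up. A row lasts 1/10 s, in which the tool goes at most 50 mm and 8.59 degrees, less where a joint would pass 70% of its speed; a pose out of reach is approached as far as the arm can. A call is refused whole if a number of a shift passes 5 or a number of a turn 8.59, either way. A call with a gripper value outside its range is refused whole. "fingers" is the opening, from 0 (shut) to 1 (fully open), set as the call begins (left out, the last holds). The fingers move at their own pace and stop on an object; "grip_force" is the grip in N (left out, the last holds). Time passes only in rows, so rows that do not move let the fingers close, or fill a call up. It gives the time, the measured TCP pose, the force, the opening and the grip force at its end, in the units of the state.
- r.get_state(): the state, without advancing time (a new reading comes with each control period).
- r.snapshot(name): name is "scene" or "top"; returns (picture, depth): 420x560x3 uint8, red, green, blue; 420x560 float32, m along the optical axis (not along the pixel's ray), 0 where there is no reading.
- r.calibration(name): a dict with "fov_y" (degrees; the focal length in pixels is half the picture's height over the tangent of half this angle, whatever the lens; pixels are square), "cx", "cy" (the principal point, pixels), "k1" (the pictures are not rectified: a ray, as slopes to the right and down, at radius r is drawn at 1 + k1 r^2 times it, then the intrinsics apply), "R" (3x3) and "t" (3): a world point X has camera coordinates R X + t. Camera axes: x right, y down, z forward; pixel columns grow to the right and rows downward; lengths in m; the calibration is good to about 2 mm. A picture is of the moment at which its call begins. calibration takes no time and is no camera call.
- r.finish_job(): hands the job in; it is judged then, once.
The state is a dict: "clock": time; "q": joint angles; "qd": joint speeds; "joint_torque": joint torques, N m; "tool_pos": TCP position; "eef_rot": TCP orientation; "contact_force": force on the tool from outside, world axes, zero at the start; "moment": the same for the moment, N m; "opening": opening from 0.0 (shut) to 1.0 (fully open); "finger_force": force on a finger pad.
Only numpy, scipy, OpenCV 4.12 (cv2) and the standard library are available. Lean on these libraries where they do the work, as an engineer would, in place of code of your own. Each camera call takes 0.05 s, during which the arm holds its last target. There are 200 camera calls.

## Task

Two bar blenders stand on the coffee counter, and only one has its jug on. Set that one to high: guide its upright lever, without forcing it past the steel tongues, from the slot near the robot, back through the zigzag gate and fully home to the far end of the far slot, then let go. Leave the lever of the blender without a jug where it is.

Things in the scene. Friction and masses are not known exactly. Their poses are not given: they have to be found in the camera images.
- blender: Blender with clear jug on: grey base 170 (x) x 270 (y) x 72 mm high, fixed; origin centre of underside, x away from the robot (within 20 deg), y left. Jug at y +75 mm, 262 mm high, handle to +y. Z-shaped gate on the right half, plate top at 80 mm. Lever path (x, y mm): near slot (-40,-55) to (0,-55), cross channel to (0,-95), far slot to its end (40,-95). Channels 24 wide for a 12 mm stem: 6 mm play each way.
- lever: Lever to move, in the gate of blender, same axes. Upright pale wooden knob, 26 mm across, 40 mm tall, on a 12 mm steel stem; origin at the knob's centre, 130 mm above the counter (knob 110 to 150). Starts in the near slot, 15 to 40 mm short of the cross channel. Stays upright, does not turn, slides level with about 2 N and stays where left.
- spare: The other blender, without jug: same base, frame and gate as blender, also fixed, but on its left half only a flat black disc with a short steel coupling, 28 mm across, top 98 mm above the counter.
- spare_lever: Lever to leave alone, in the gate of spare: same shape, size and origin (knob's centre, 130 mm above the counter) as lever. It too starts in its near slot.

How it is judged:
By the outcome, as a careful person would: the job done as asked, in the order asked, and still so for the second after the job is handed in, with the robot touching nothing.
It also fails if it takes over 32 s, if anything falls off the work surface, if the arm or the gripper's body presses on something with over 40 N, if the wrist force passes 120 N, or if a joint passes its speed limit or range.

## Working session

There is one attempt and no reset: what is moved stays moved. The work goes in short steps, Python scripts to look and compute and a tool call to move; the robot and the scene stay as the last step left them, time stands still between calls to the robot, and variables do not carry over. Pictures are saved under pics/ and viewed, at most 10 in all, crops included, and the job is handed in when it is done.

Besides the shell and the picture viewer there is one more tool, called after ">>>" as a command line: name --argument value ..., lists and objects as JSON in quotes. step_arm: Moves the arm, as the interface text tells. Its arguments: {"type":"object","properties":{"increments":{"type":"array","items":{"type":"array"}},"fingers":{"type":"number"},"grip_force":{"type":"number"}},"required":["increments"]}

```bash
mkdir -p pics; cat > h.py <<'E'
import numpy as np, cv2
from plant import r
def K(c):
    f=210/np.tan(np.radians(c["fov_y"])/2); return f
def ray(name,u,v):
    c=r.calibration(name); f=K(c)
    M=np.array([[f,0,c["cx"]],[0,f,c["cy"]],[0,0,1.]])
    p=cv2.undistortPoints(np.array([[[u,v]]],float),M,np.array([c["k1"],0,0,0,0.]))[0,0]
    # k1 model same as OpenCV's
    R=np.array(c["R"]);t=np.array(c["t"])
    return -R.T@t, R.T@np.array([p[0],p[1],1.])
def onplane(name,u,v,z):
    o,d=ray(name,u,v); return o+d*(z-o[2])/d[2]
def at(name,u,v,dep):
    o,d=ray(name,u,v); return o+d*dep
E
python3 - <<'E'
from h import *
for n in("scene","top"):
    p,d=r.snapshot(n); cv2.imwrite(f"pics/{n}0.png",p[:,:,::-1]); np.savez(f"{n}0.npz",p=p,d=d)
    c=r.calibration(n); print(n,c["fov_y"],c["k1"],-np.array(c["R"]).T@np.array(c["t"]))
s=r.get_state();print(s)
E
```

```text
scene 50.56442808517456 -0.04064110362420372 [1.05557244 0.29203847 0.77368569]
top 56.09054232172931 -0.00625909284097183 [ 0.40507268 -0.02884165  0.83897256]
{'clock': 0.1, 'q': array([-1.19719954,  0.68991305, -0.19449722,  1.56622948,  0.15729961,
        0.90252199, -0.21507942]), 'qd': array([-0.00026059, -0.00093856,  0.00057508, -0.00292848,  0.00080084,
       -0.00081923, -0.00041967]), 'joint_torque': array([-2.95508908e-03, -5.28500962e+01, -1.27171598e+00, -1.53837723e+01,
       -5.26025647e-02,  1.99631264e-03,  5.19450100e-05]), 'tool_pos': array([0.20817321, 0.58870516, 0.2379844 ]), 'eef_rot': array([ 1.69043846e-01,  9.85608173e-01, -8.38036479e-04, -7.35663960e-05]), 'contact_force': array([ 0.29237025, -0.0622103 ,  0.78554009]), 'moment': array([-0.02172482,  0.0167874 ,  0.02426183]), 'finger_force': 0.0, 'opening': 1.0025680251375462}
```

View pics/scene0.png

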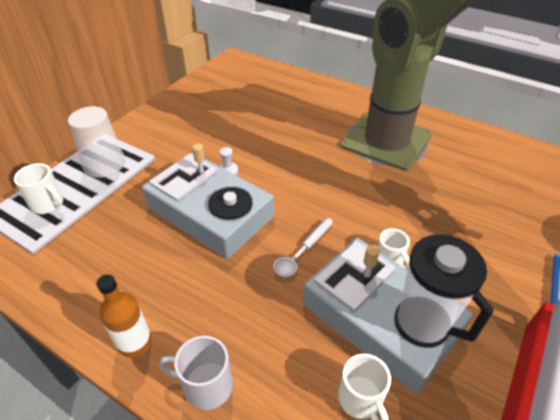

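View pics/top0.png

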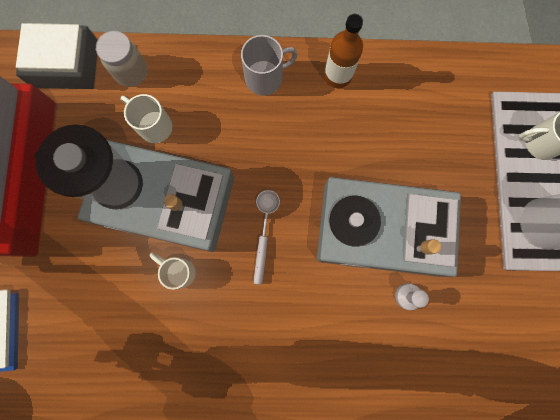

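The jug blender is the left one in the top view, with its knob near top (173,201) and scene (373,257). The spare is on the right, knob near (432,247). A white cup stands just on the near side of the jug blender, at top (175,272).

```bash
cat > m.py <<'E'
from h import *
z=np.load("top0.npz");p,d=z["p"],z["d"]
c=r.calibration("top");f=K(c);M=np.array([[f,0,c["cx"]],[0,f,c["cy"]],[0,0,1.]])
vv,uu=np.mgrid[:420,:560]
n=cv2.undistortPoints(np.stack([uu,vv],-1).reshape(-1,1,2).astype(float),M,np.array([c["k1"],0,0,0,0.])).reshape(420,560,2)
C=np.dstack([n,np.ones((420,560))])*d[...,None]
W=(C-np.array(c["t"]))@np.array(c["R"])
roi=np.zeros((420,560),bool);roi[135:255,75:240]=1
m=(roi&(W[...,2]>.06)&(W[...,2]<.09)).astype(np.uint8)
pts=W[m>0][:,:2].astype(np.float32)
print("base rect",cv2.minAreaRect(pts),"z med",np.median(W[m>0][:,2]))
hull=cv2.convexHull(pts)[:,0];print(cv2.approxPolyDP(hull,.015,True)[:,0])
for nme,R in(("lever",(180,225,155,195)),("spare",(230,260,415,450))):
    k=np.zeros_like(roi);k[R[0]:R[1],R[2]:R[3]]=1
    hsv=cv2.cvtColor(p,cv2.COLOR_RGB2HSV)
    w=k&(W[...,2]>.14)&(W[...,2]<.16)
    print(nme,w.sum(),np.median(W[w],0) if w.any() else "", [uu[w].mean(),vv[w].mean()])
# cup and jug extents
for nme,R in(("cup",(245,295,145,200)),("jug",(120,215,30,145)),("shaker",(280,312,390,432)),("gcup",(92,145,118,175)),):
    k=np.zeros_like(roi);k[R[0]:R[1],R[2]:R[3]]=1
    w=k&(W[...,2]>.03); q=W[w];print(nme,q.min(0).round(3),q.max(0).round(3))
a=p[130:300,60:250];cv2.imwrite("pics/crop.png",cv2.resize(a[:,:,::-1],None,fx=3.5,fy=3.5,interpolation=cv2.INTER_CUBIC)[:600])
E
python3 m.py
```

```text
base rect ((0.5561475157737732, 0.21511852741241455), (0.269689679145813, 0.1715577244758606), 77.57087707519531) z med 0.07264192528854731
[[0.66648966 0.31722766]
 [0.502541   0.36162543]
 [0.449067   0.10175575]
 [0.60910547 0.06787928]]
lever 175 [0.5274002  0.1599486  0.14918119] [np.float64(170.85142857142858), np.float64(201.04)]
spare 182 [ 0.45631438 -0.30383964  0.14941215] [np.float64(433.1043956043956), np.float64(246.13736263736263)]
cup [ 0.371 -0.029  0.03 ] [0.457 0.225 0.839]
jug [ 0.405 -0.029  0.03 ] [0.722 0.467 0.839]
shaker [ 0.345 -0.32   0.03 ] [ 0.405 -0.029  0.839]
gcup [ 0.405 -0.029  0.03 ] [0.76  0.306 0.839]
```

View pics/crop.png

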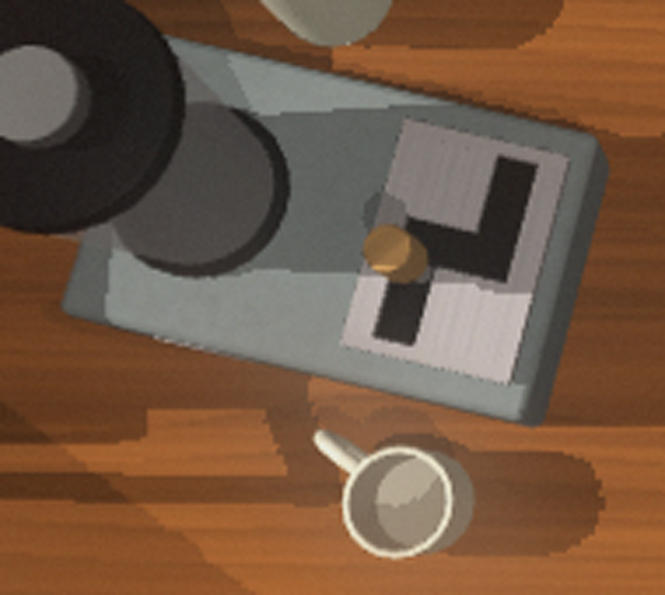

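The crop shows the Z gate clearly: near slot end at crop (395,342), far slot end at (517,158), and the knob over the near slot at (395,250). Next I refine the frame from the plate corners and the knob, and check heights along the approach.

```bash
cat > m2.py <<'E'
exec(open("m.py").read().split("print(\"base")[0])
g=lambda x,y,z:onplane("top",(x+.5)/3.5+60-.5,(y+.5)/3.5+130-.5,z)[:2]
P=np.array([g(*q,.08) for q in((405,118),(567,157),(512,382),(343,347))],np.float32)
print("plate",P.round(4).tolist(),cv2.minAreaRect(P),P.mean(0))
S=[g(*q,.08).round(4) for q in((375,338),(413,346),(497,155),(537,163))];print("slot ends",S)
print("knob top", onplane("top",170.85,201.04,.15))
s=np.load("scene0.npz")["p"];hsv=cv2.cvtColor(s,cv2.COLOR_RGB2HSV)[240:290,355:395]
yaw=np.radians(-12.3);ex=np.array([np.cos(yaw),np.sin(yaw)]);ey=np.array([-ex[1],ex[0]])
c=P.mean(0);print("slots rel plate ctr",[(round(float((q-c)@ex),4),round(float((q-c)@ey),4)) for q in S+[onplane("top",170.85,201.04,.15)[:2]]])
zz=W[...,2]
for n,R in(("cup",(245,295,145,200)),("red",(80,260,0,40)),("jug",(125,200,35,110))):
    b=zz[R[0]:R[1],R[2]:R[3]];b=b[(b>.02)&(b<.8)];print(n,np.percentile(b,99))
a=s[215:330,300:450];cv2.imwrite("pics/crop2.png",cv2.resize(a[:,:,::-1],None,fx=5,fy=5,interpolation=cv2.INTER_CUBIC))
E
python3 m2.py
```

```text
plate [[0.6155999898910522, 0.17489999532699585], [0.5949000120162964, 0.08259999752044678], [0.4674000144004822, 0.10740000009536743], [0.48500001430511475, 0.20100000500679016]] ((0.5409507155418396, 0.14129570126533508), (0.09522844851016998, 0.1332150548696518), 78.70883178710938) [0.54072326 0.14150655]
slot ends [array([0.4903, 0.1838]), array([0.4862, 0.1627]), array([0.5952, 0.122 ]), array([0.5911, 0.0993])]
knob top [0.52728406 0.15991151 0.15      ]
slots rel plate ctr [(-0.0583, 0.0306), (-0.0578, 0.0091), (0.0574, -0.0075), (0.0582, -0.0305), (-0.0171, 0.0151)]
cup 0.07242031587320555
red 0.2465447694711387
jug 0.2631118302196972
```

View pics/crop2.png

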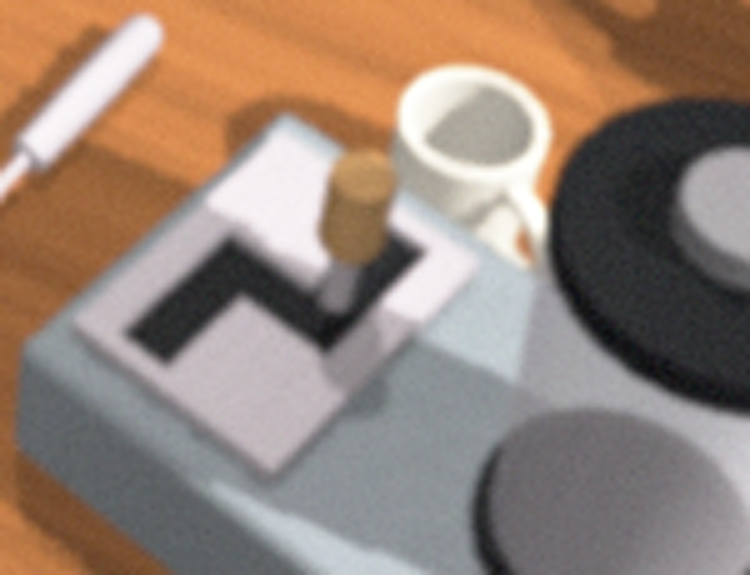

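>>> step_arm --increments '[[[0, -2, 2], [0, 0, -8]], [[0, -4, 3], [0, 0, -8]], [[0, -4, 3], [0, 0, -8]], [[1, -4, 3], [0, 0, -8]], [[3, -4, 2], [0, 0, -8]], [[3, -4, 0], [0, 0, -8]], [[3, -4, 0], [0, 0, -8]], [[3, -4, 0], [0, 0, -8]], [[3, -4, 0], [0, 0, -8]], [[3, -3, 0], [0, 0, -8]]]' --fingers 1

```text
clock: 1.1
tool_pos: [0.3965, 0.2199, 0.3668]
eef_rot: [0.765, 0.643, -0.0, 0.0]
contact_force: [0.2, 0.1, 0.2]
opening: 0.999
finger_force: 0.0
```

Both measurements put the path centre near (0.5405, 0.1415), with yaw about -12°, and the lever at about (0.5285, 0.161). Corner 1 is (0.545, 0.161), corner 2 is (0.536, 0.122), and the end is (0.575, 0.114).

>>> step_arm --increments '[[[4.4, -2, 0], [0, 0, -2]], [[4.4, -2, 0], [0, 0, 0]], [[4.3, -1.9, -2], [0, 0, 0]], [[0, 0, -4], [0, 0, 0]], [[0, 0, -4], [0, 0, 0]], [[0, 0, -4], [0, 0, 0]], [[0, 0, -4], [0, 0, 0]], [[0, 0, -4], [0, 0, 0]], [[0, 0, -3.5], [0, 0, 0]], [[0, 0, 0], [0, 0, 0]]]'

```text
clock: 2.1
tool_pos: [0.5226, 0.1635, 0.1081]
eef_rot: [0.774, 0.633, -0.004, -0.002]
contact_force: [-0.4, -0.5, 0.8]
opening: 0.998
finger_force: 0.0
```

>>> step_arm --increments '[[[0, 0, 0], [0, 0, 0]], [[0, 0, 0], [0, 0, 0]], [[0, 0, 0], [0, 0, 0]], [[0, 0, 0], [0, 0, 0]], [[0, 0, 0], [0, 0, 0]], [[0, 0, 0], [0, 0, 0]], [[0, 0, 0], [0, 0, 0]], [[0, 0, 0], [0, 0, 0]], [[0, 0, 0], [0, 0, 0]], [[0, 0, 0], [0, 0, 0]]]' --fingers 0 --grip_force 15

```text
clock: 3.1
tool_pos: [0.5266, 0.1643, 0.1122]
eef_rot: [0.774, 0.633, 0.0, 0.0]
contact_force: [0.9, -0.3, -0.2]
opening: 0.289
finger_force: 15.0
```

```bash
cat > look.py <<'E'
import sys
from h import *
n=sys.argv[1]
a=[]
for k in("top","scene"):
    p,d=r.snapshot(k);s=p[130:270,80:260] if k=="top" else p[190:330,290:470]
    a.append(cv2.resize(s[:,:,::-1],None,fx=2.2,fy=2.2,interpolation=cv2.INTER_CUBIC))
cv2.imwrite(f"pics/{n}.png",np.hstack(a))
s=r.get_state()
print(s["clock"],s["tool_pos"].round(4),s["contact_force"].round(2),s["moment"].round(2),s["opening"],s["finger_force"])
E
python3 look.py g1
```

```text
3.2 [0.5265 0.1643 0.1122] [1.8  0.24 0.74] [-0.15 -0.23 -0.01] 0.28685512965448906 14.998609749600291
```

View pics/g1.png

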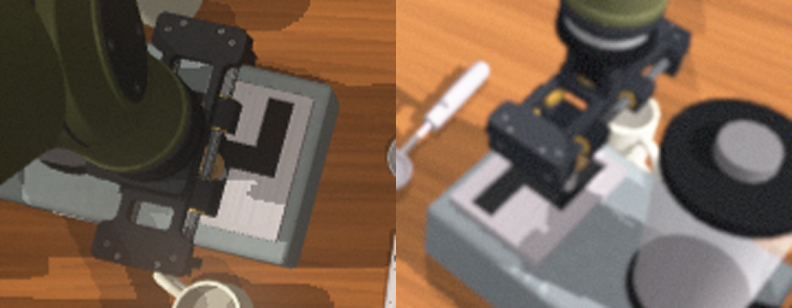

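Both fingers hold the knob (opening 25 mm, 15 N), clear of the jug. Now along the near slot, slowly.

>>> step_arm --increments '[[[0.2, -0.04, 0], [0, 0, 0]], [[0.25, -0.05, 0], [0, 0, 0]], [[0.25, -0.05, 0], [0, 0, 0]], [[0.25, -0.05, 0], [0, 0, 0]], [[0.25, -0.05, 0], [0, 0, 0]], [[0.25, -0.05, 0], [0, 0, 0]], [[0.2, -0.05, 0], [0, 0, 0]], [[0.15, -0.04, 0], [0, 0, 0]], [[0, 0, 0], [0, 0, 0]], [[0, 0, 0], [0, 0, 0]]]'

```text
clock: 4.2
tool_pos: [0.5445, 0.1605, 0.1122]
eef_rot: [0.774, 0.633, 0.0, 0.0]
contact_force: [-0.7, -0.5, 4.8]
opening: 0.292
finger_force: 15.0
```

>>> step_arm --increments '[[[-0.04, -0.2, 0], [0, 0, 0]], [[-0.05, -0.25, 0], [0, 0, 0]], [[-0.05, -0.25, 0], [0, 0, 0]], [[-0.05, -0.25, 0], [0, 0, 0]], [[-0.05, -0.25, 0], [0, 0, 0]], [[-0.05, -0.25, 0], [0, 0, 0]], [[-0.05, -0.25, 0], [0, 0, 0]], [[-0.05, -0.25, 0], [0, 0, 0]], [[0, 0, 0], [0, 0, 0]], [[0, 0, 0], [0, 0, 0]]]'

```text
clock: 5.2
tool_pos: [0.5401, 0.1404, 0.1122]
eef_rot: [0.774, 0.633, -0.0, 0.0]
contact_force: [1.0, -0.0, 4.8]
opening: 0.29
finger_force: 15.0
```

```bash
python3 look.py g2
```

```text
5.3 [0.5401 0.1404 0.1122] [-0.02  0.35  5.2 ] [-0.1   0.11  0.04] 0.291841946707231 14.998117899522185
```

View pics/g2.png

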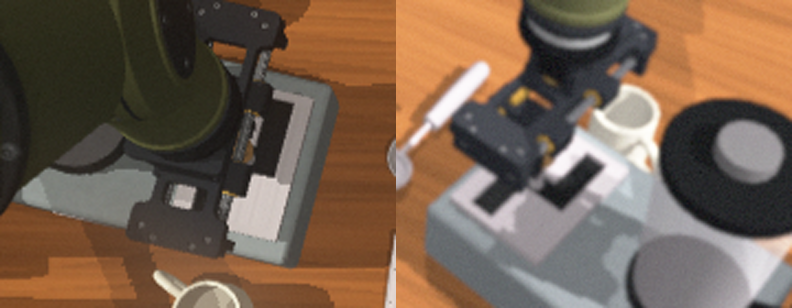

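The near slot is now empty and the lever is in the cross channel under the gripper, with small forces. Continuing across.

>>> step_arm --increments '[[[-0.04, -0.2, 0], [0, 0, 0]], [[-0.05, -0.25, 0], [0, 0, 0]], [[-0.05, -0.25, 0], [0, 0, 0]], [[-0.05, -0.25, 0], [0, 0, 0]], [[-0.05, -0.25, 0], [0, 0, 0]], [[-0.05, -0.25, 0], [0, 0, 0]], [[-0.05, -0.25, 0], [0, 0, 0]], [[-0.04, -0.15, 0], [0, 0, 0]], [[0, 0, 0], [0, 0, 0]], [[0, 0, 0], [0, 0, 0]]]'

```text
clock: 6.3
tool_pos: [0.5362, 0.1222, 0.1122]
eef_rot: [0.774, 0.633, -0.0, 0.0]
contact_force: [-0.2, 0.8, 5.2]
opening: 0.288
finger_force: 15.0
```

>>> step_arm --increments '[[[0.2, -0.04, 0], [0, 0, 0]], [[0.25, -0.05, 0], [0, 0, 0]], [[0.25, -0.05, 0], [0, 0, 0]], [[0.25, -0.05, 0], [0, 0, 0]], [[0.25, -0.05, 0], [0, 0, 0]], [[0.25, -0.05, 0], [0, 0, 0]], [[0.25, -0.05, 0], [0, 0, 0]], [[0.25, -0.05, 0], [0, 0, 0]], [[0, 0, 0], [0, 0, 0]], [[0, 0, 0], [0, 0, 0]]]'

```text
clock: 7.3
tool_pos: [0.5553, 0.1181, 0.1122]
eef_rot: [0.774, 0.633, -0.001, -0.0]
contact_force: [-0.2, -0.3, 5.6]
opening: 0.291
finger_force: 15.0
```

>>> step_arm --increments '[[[0.25, -0.05, 0], [0, 0, 0]], [[0.25, -0.05, 0], [0, 0, 0]], [[0.25, -0.05, 0], [0, 0, 0]], [[0.25, -0.05, 0], [0, 0, 0]], [[0.25, -0.05, 0], [0, 0, 0]], [[0.25, -0.05, 0], [0, 0, 0]], [[0.25, -0.05, 0], [0, 0, 0]], [[0.15, -0.04, 0], [0, 0, 0]], [[0, 0, 0], [0, 0, 0]], [[0, 0, 0], [0, 0, 0]]]'

```text
clock: 8.3
tool_pos: [0.574, 0.1141, 0.112]
eef_rot: [0.774, 0.633, -0.001, -0.0]
contact_force: [-1.2, -0.4, 4.6]
opening: 0.288
finger_force: 15.0
```

>>> step_arm --increments '[[[0.1, -0.02, 0], [0, 0, 0]], [[0.05, -0.01, 0], [0, 0, 0]], [[0.05, -0.01, 0], [0, 0, 0]], [[0.05, -0.01, 0], [0, 0, 0]], [[0.05, -0.01, 0], [0, 0, 0]], [[0, 0, 0], [0, 0, 0]], [[0, 0, 0], [0, 0, 0]], [[0, 0, 0], [0, 0, 0]], [[0, 0, 0], [0, 0, 0]], [[0, 0, 0], [0, 0, 0]]]'

```text
clock: 9.3
tool_pos: [0.5767, 0.1135, 0.112]
eef_rot: [0.774, 0.633, -0.001, -0.0]
contact_force: [-1.3, 0.8, 6.3]
opening: 0.288
finger_force: 15.0
```

>>> step_arm --increments '[[[0.1, -0.02, 0], [0, 0, 0]], [[0.1, -0.02, 0], [0, 0, 0]], [[0.1, -0.02, 0], [0, 0, 0]], [[0, 0, 0], [0, 0, 0]], [[0, 0, 0], [0, 0, 0]], [[0, 0, 0], [0, 0, 0]], [[0, 0, 0], [0, 0, 0]], [[0, 0, 0], [0, 0, 0]], [[0, 0, 0], [0, 0, 0]], [[0, 0, 0], [0, 0, 0]]]'

```text
clock: 10.3
tool_pos: [0.5798, 0.1129, 0.112]
eef_rot: [0.774, 0.633, -0.001, -0.0]
contact_force: [-0.4, -0.2, 5.7]
opening: 0.291
finger_force: 15.0
```

>>> step_arm --increments '[[[0.1, -0.02, 0], [0, 0, 0]], [[0.1, -0.02, 0], [0, 0, 0]], [[0, 0, 0], [0, 0, 0]], [[0, 0, 0], [0, 0, 0]], [[0, 0, 0], [0, 0, 0]], [[0, 0, 0], [0, 0, 0]], [[0, 0, 0], [0, 0, 0]], [[0, 0, 0], [0, 0, 0]], [[0, 0, 0], [0, 0, 0]], [[0, 0, 0], [0, 0, 0]]]'

```text
clock: 11.3
tool_pos: [0.5818, 0.1124, 0.112]
eef_rot: [0.774, 0.633, -0.001, -0.0]
contact_force: [-0.6, -0.1, 5.7]
opening: 0.292
finger_force: 15.0
```

```bash
python3 look.py g3
```

```text
11.4 [0.5817 0.1124 0.112 ] [-0.12  0.96  5.31] [0.01 0.41 0.04] 0.28826002549255336 15.004348699003458
```

View pics/g3.png

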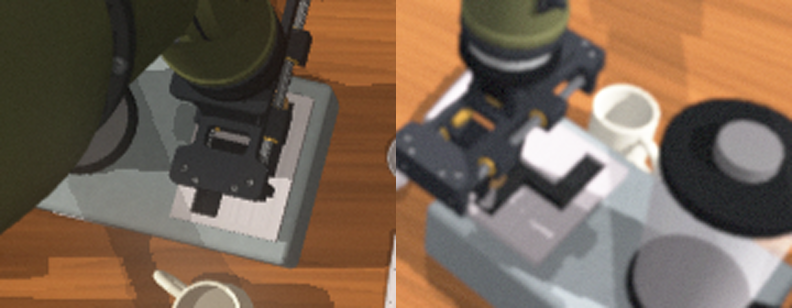

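The knob is in the far slot with the gripper, and there is no end contact yet. Creeping on until it stops.

>>> step_arm --increments '[[[0.1, -0.02, 0], [0, 0, 0]], [[0.1, -0.02, 0], [0, 0, 0]], [[0.05, -0.01, 0], [0, 0, 0]], [[0, 0, 0], [0, 0, 0]], [[0, 0, 0], [0, 0, 0]], [[0, 0, 0], [0, 0, 0]], [[0, 0, 0], [0, 0, 0]], [[0, 0, 0], [0, 0, 0]], [[0, 0, 0], [0, 0, 0]], [[0, 0, 0], [0, 0, 0]]]'

```text
clock: 12.4
tool_pos: [0.5825, 0.1123, 0.1117]
eef_rot: [0.774, 0.633, -0.002, -0.002]
contact_force: [-3.7, 0.4, 6.2]
opening: 0.294
finger_force: 15.0
```

>>> step_arm --increments '[[[0.1, -0.02, 0], [0, 0, 0]], [[0.05, -0.01, 0], [0, 0, 0]], [[0.05, -0.01, 0], [0, 0, 0]], [[0, 0, 0], [0, 0, 0]], [[0, 0, 0], [0, 0, 0]], [[0, 0, 0], [0, 0, 0]], [[0, 0, 0], [0, 0, 0]], [[0, 0, 0], [0, 0, 0]], [[0, 0, 0], [0, 0, 0]], [[0, 0, 0], [0, 0, 0]]]'

```text
clock: 13.4
tool_pos: [0.583, 0.1122, 0.1114]
eef_rot: [0.774, 0.633, -0.004, -0.003]
contact_force: [-6.4, 1.8, 7.9]
opening: 0.29
finger_force: 15.0
```

The force has built to about 6 N at 47 mm along the slot, so the lever is at its end stop. Releasing, then lifting straight up.

>>> step_arm --increments '[[[0, 0, 0], [0, 0, 0]], [[0, 0, 0], [0, 0, 0]], [[0, 0, 0], [0, 0, 0]], [[0, 0, 0], [0, 0, 0]], [[0, 0, 0], [0, 0, 0]], [[0, 0, 0], [0, 0, 0]], [[0, 0, 0], [0, 0, 0]], [[0, 0, 0], [0, 0, 0]], [[0, 0, 0], [0, 0, 0]], [[0, 0, 0], [0, 0, 0]]]' --fingers 1

```text
clock: 14.4
tool_pos: [0.5873, 0.1123, 0.1122]
eef_rot: [0.774, 0.633, 0.0, 0.0]
contact_force: [0.9, 0.9, 0.4]
opening: 1.005
finger_force: 0.0
```

>>> step_arm --increments '[[[0, 0, 1], [0, 0, 0]], [[0, 0, 2], [0, 0, 0]], [[0, 0, 3], [0, 0, 0]], [[0, 0, 4], [0, 0, 0]], [[0, 0, 4], [0, 0, 0]], [[0, 0, 4], [0, 0, 0]], [[0, 0, 4], [0, 0, 0]], [[-3, -2, 2], [0, 0, 0]], [[-4, -3, 0], [0, 0, 0]], [[-4, -3, 0], [0, 0, 0]]]'

```text
clock: 15.4
tool_pos: [0.4764, 0.0315, 0.3535]
eef_rot: [0.774, 0.633, 0.001, 0.001]
contact_force: [0.8, -0.3, 0.2]
opening: 0.998
finger_force: 0.0
```

>>> step_arm --increments '[[[-4, -3, 0], [0, 0, 0]], [[-2, -4, 0], [0, 0, 0]], [[0, -4, 0], [0, 0, 0]], [[0, -4, 0], [0, 0, 0]], [[0, 0, 0], [0, 0, 0]], [[0, 0, 0], [0, 0, 0]], [[0, 0, 0], [0, 0, 0]], [[0, 0, 0], [0, 0, 0]], [[0, 0, 0], [0, 0, 0]], [[0, 0, 0], [0, 0, 0]]]'

```text
clock: 16.4
tool_pos: [0.4174, -0.117, 0.3521]
eef_rot: [0.774, 0.634, 0.0, -0.0]
contact_force: [-0.2, 0.4, 0.5]
opening: 0.997
finger_force: 0.0
```

```bash
python3 look.py g4
```

```text
16.5 [ 0.4174 -0.1173  0.3521] [ 1.25 -0.17  0.61] [-0.11  0.11  0.01] 0.9990938924523621 0.0
```

View pics/g4.png

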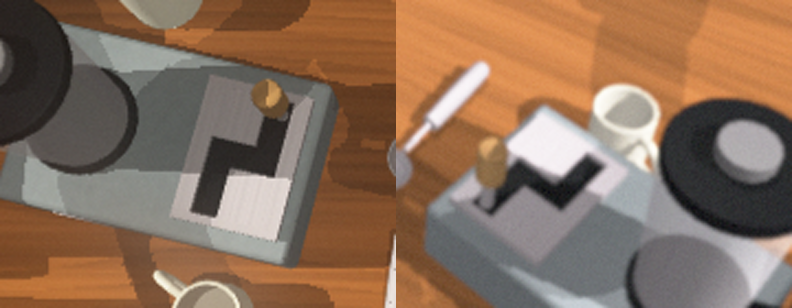

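The lever stands in the far slot, knob at about (268,95) in the left half. The gripper is well clear. I'll check its gate coordinates and the spare lever numerically.

```bash
python3 - <<'E'
from h import *
p,d=r.snapshot("top")
np.savez("top0.npz",p=p,d=d)
exec(open("m.py").read().split("roi=np")[0])
yaw=np.radians(-12);ex=np.array([np.cos(yaw),np.sin(yaw)]);ey=np.array([-ex[1],ex[0]])
for n,R in(("lever",(155,190,185,220)),("spare",(230,260,415,450))):
    k=np.zeros((420,560),bool);k[R[0]:R[1],R[2]:R[3]]=1
    w=k&(W[...,2]>.14)&(W[...,2]<.16);q=np.median(W[w],0);e=q[:2]-[.5405,.1415]
    print(n,w.sum(),q.round(4),"gate",(e@ex*1e3).round(1),(e@ey*1e3-75).round(1))
E
```

```text
lever 169 [0.5794 0.1093 0.1491] gate 44.8 -98.4
spare 0 [nan nan nan] gate nan nan
  return _methods._mean(a, axis=axis, dtype=dtype,
  ret = um.true_divide(
```

The lever is at gate x ≈ 45 mm, y ≈ -98 mm. That is the end stop of the far slot (nominal end at 40 mm plus 6 mm play). The arm hides the spare in this view, but it never came near that lever. Handing in.

```bash
python3 -c "
from plant import r
print(r.finish_job())"
```

```text
the job is handed in; nothing more can be done
None
```

The lever of the blender with its jug on went through the gate to its stop at the far end of the far slot and was released; the arm never went near the spare's lever, though it hid that lever in the last picture, and the job is handed in.

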